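Lock the painted door in the panel jig

TASK

Lock the painted door into the panel jig: with a fingertip push the post on the slotted disc round until the slot lines up with the steel bar, then push the bar by its upright tab through the disc until the tab is home against the bridge and the bar's nose lies over the edge of the door. Only push things, lift nothing, and leave the door and everything lying about where they are.

Things in the scene. Friction and masses are not known exactly. Their poses are not given: they have to be found in the camera images.
- jig: Fixed jig on the bench: grey base plate 170 x 298 mm, 10 mm high, with disc and bar; beyond it in +y a cork bed with the door (jig y 62 to 242, x -130 to 130 mm, top at z 23). Origin on the bench (z=0) under the disc's axis, z up; its y axis is the bar's line and the bar is pushed in +y. Only the post and the tab rise above z 50 mm: a fingertip at z 54 clears the rest of the mechanism.
- disc_axis (a point): Point on the disc's vertical axis at its top face, 44 mm above the bench, fixed in the jig. Along the jig's y from here (mm): open-topped channel for the bar -232 to -42 (29 wide, walls to z 36), aluminium bridge over its end -75 to -42, disc -32 to 32, keeper (a second bridge) 38 to 58. Bridge and keeper are 48 wide, tops at z 46, screw heads 49.
- disc (a joint): Angle of the slotted disc, rad, anticlockwise from above. In line with the bar at 0 or, equally good, at pi: the post is then on the jig's +x side (0) or -x side (pi); at pi/2 it is on the +y side. Starts between 0.55 and 2.59; end stops -0.8 and 3.94. Turns stiffly (2.5 N at the post), no detents or spring, stays where left. The bar enters only with the slot within about 0.1 of its line.
- post (a point): Middle of the finger post on the disc, 66 mm above the bench: upright round steel post 12 mm across, from z 44 to 80 mm, 25 mm from the disc's axis, on a line square to the slot.
- slot (a point): Point on the axis of the disc, turning with it: its y axis runs along the slot, its x axis points to the post. The disc is 64 mm across, top at z 44 mm; the slot is open-topped, 20 mm wide, floor at z 24.5 mm, right across the disc's middle.
- bar: Loose flat steel bar in the jig's channel, 14 mm wide, 10 mm high, about 250 g, pointed nose to +y; slides with 1 to 4 N of push. Origin on its underside below the tab, 26 mm above the bench; y axis along the bar to the nose. It reaches from 12 mm behind to 163 mm ahead of the origin, which starts at jig y -203 to -218 mm and is at -79 mm when fully home.
- tab (a point): Middle of the free part of the tab, 66 mm above the bench: upright steel plate on the bar near its tail, 32 mm wide across the bar, 8 mm thick along it, top at z 80 mm. Pushed from behind (towards +y of the jig) until its front face meets the bridge; this point is then at jig y -79 mm.
- nose (a point): Tip of the bar's pointed nose, 31 mm above the bench. At jig y -40 to -55 mm at the start, +84 mm when the bar is fully home.
- door: White painted drawer front with a raised frame, 260 x 180 x 18 mm, lying loose on the jig's bed; origin at the centre of its underside. To be left in place.
- block: Sanding block 100 x 60 x 28 mm lying on the door; origin under its centre. Leave alone.
- tape: Roll of masking tape, 66 mm across, 24 mm high, on the jig's base plate on the +x side of the channel; origin under its centre. Leave alone.
- jar: Small glass jar, 38 mm across, 55 mm high, on the jig's base plate near the tab, on the +x side; origin under its centre. Leave alone.
- spray: Upright spray can, 66 mm across, 190 mm high, on the bench beyond the door, to the left; origin under its centre. Leave alone.
- pot: Open steel pot, 100 mm across, 100 mm high, on the bench beyond the door, to the left; origin under its centre. Leave alone.
- brush: Paint brush lying on the bench to the right; leave alone.
- scraper: Scraper lying on the bench to the right; leave alone.
Mind the look-alikes: they are no part of the job. What is shaped like the bar but brown is not meant.

How it is judged:
On the way, in this order (a step that is already met when the one before it is completed fails the run):
1. the disc's slot is in line with the bar (angle between the y axis of slot and the y axis of jig, either way round below 0.15 rad), for 0.2 s.
2. the bar is through the disc and fully home (y of nose in the frame of jig above 0.078 m and angle between the y axis of slot and the y axis of jig, either way round below 0.15 rad), for 0.2 s.
At the end, for the whole second after the job is handed in: The slot is within 0.15 rad of the bar's line, the bar is at rest in its guides and through the disc with its nose within 6 mm of fully home (78 to 90 mm beyond the disc's axis), and the door lies within 10 mm of where it was (all of step 2 and y of nose in the frame of jig below 0.09 m and z of nose in the frame of jig between 0.026 and 0.037 m and linear speed of bar below 0.01 m/s and distance of door from where it was at the start of the episode below 0.01 m); the robot touches nothing.
It fails at once if the bar is lifted or tipped up by its tab (more than 14 mm, or 0.2 rad) (z of tab in the frame of jig above 0.08 m or angle between bar's own z axis and vertical above 0.2 rad).
It fails at once if the door is shifted or lifted by more than 15 mm (distance of door from where it was at the start of the episode above 0.015 m).
It fails at once if a bystander (tape, jar, spray can, pot, brush, scraper, sanding block) is moved or lifted by more than 25 mm (distance of any of tape, jar, spray, pot, brush, scraper, block from where it was at the start of the episode above 0.025 m).
It also fails if it takes over 48 s, if anything falls off the work surface, if the arm or the gripper's body presses on something with over 40 N, if the wrist force passes 120 N, or if a joint passes its speed limit or range.

ROBOT

A 6-joint arm with a two-finger parallel gripper is mounted at the origin on the work surface. World frame = base frame: x ahead of the robot, y to its left, z up, the work surface at z = 0. Lengths are in m, angles in rad, forces in N, time in s.
With the tool pointing down it reaches from about 0.3 to 0.75 m from the base axis. Payload 8.5 kg.
Tool frame: the origin (TCP) lies on the mounting face of the last link; the fingertips stand 173 mm ahead of it and the grasp point (between the pads) lies 155 mm ahead of it; z points along the fingers, y is the line along which they close (so a half turn about z gives the same grasp; the last joint's range is limited). The gripper opens to 85 mm and grips with 20 to 120 N. Pads are 22 mm wide; open, the fingers measure 114 mm over their backs; the gripper's body (76 mm by 85 mm) begins 54 mm behind the grasp point. The pads swing forward as they close: fully open they stand 13 mm farther back than shut.
Start: joints at [0.93, 0.381, 1.297, -0, 1.464, -0.215], TCP at [0.227, 0.501, 0.405] pointing down, gripper open.
Joint ranges: [-3.11, 3.11], [-0.89, 2.33], [0.22, 2.48], [-1.42, 4.56], [0.17, 2.85], [-2.88, 2.88]. Speed limits (rad/s): [2.39, 2.39, 3.14, 3.14, 3.14, 3.14].

INTERFACE

Orientations are given as a 3x3 rotation matrix whose columns are the frame's x, y, z axes.
In Python, from plant import manip gives the robot as it stands.
- The arm moves only by the tool send_rows, never from a script. Its argument "series" is text: rows parted by semicolons, each of 7 numbers parted by spaces: the closure, from 0 (fully open) to 1 (shut), then the shift along the tool's x, y, z scaled (see below), then the turn, a rotation vector about the tool's x, y, z scaled (see below). A call has 1 to 5 rows; each row shifts and turns the commanded pose from where the row before left it, along the tool's axes as they then stand; what a row does not reach is not made up. The controller multiplies each number of a shift by 25 cm and each number of a turn by pi rad. A row lasts 1/12 s, in which the tool goes at most 41.7 mm and 7.16 degrees, less where a joint would pass 70% of its speed; a pose out of reach is approached as far as the arm can. A call with a number of a shift or a turn outside -1 to 1 is refused whole. A call with a gripper value outside its range is refused whole. The fingers move at their own pace and stop on an object; the grip force is fixed at half the most. Time passes only in rows, so rows that do not move let the fingers close. It gives the time, the measured TCP pose, the force, the opening and the grip force at its end, in the units of the state.
- manip.state(): the state, without advancing time (a new reading comes with each control period).
- manip.snapshot(name): name is "side" or "top"; returns the picture (400x640x3 uint8, red, green, blue); there is no depth.
- manip.camera_model(name): a dict with "vfov" (degrees; the focal length in pixels is half the picture's height over the tangent of half this angle, whatever the lens; pixels are square), "cx", "cy" (the principal point, pixels), "world_from_camera" (4x4, takes a point from camera to world coordinates). Camera axes: x right, y down, z forward; pixel columns grow to the right and rows downward; lengths in m; the calibration is good to about 2 mm. A picture is of the moment at which its call begins. camera_model takes no time and is no camera call.
- manip.job_done(): hands the job in; it is judged then, once.
The state is a dict: "t": time; "joint_pos": joint angles; "qvel": joint speeds; "effort": joint torques, N m; "tool_pos": TCP position; "tool_rot": TCP orientation; "force": force on the tool from outside, world axes, zero at the start; "ft_torque": the same for the moment, N m; "gripper_width": finger opening in m; "grip_force": force on a finger pad.
Only numpy, scipy, OpenCV 4.12 (cv2) and the standard library are available. Lean on these libraries where they do the work, as an engineer would, in place of code of your own. Each camera call takes 0.05 s, during which the arm holds its last target. There are 200 camera calls.

## Working session

There is one attempt and no reset: what is moved stays moved. The work goes in short steps, Python scripts to look and compute and a tool call to move; the robot and the scene stay as the last step left them, time stands still between calls to the robot, and variables do not carry over. Pictures are saved under pics/ and viewed, at most 10 in all, crops included, and the job is handed in when it is done.

Besides the shell and the picture viewer there is one more tool, called after "Call:" as a command line: name --argument value ..., lists and objects as JSON in quotes. send_rows: Moves the arm, as the interface text tells. Shifts and turns lie within -1 to 1; 1 stands for 25 cm of shift or pi rad of turn. Its arguments: {"type":"object","properties":{"series":{"type":"string"}},"required":["series"]}

```bash
mkdir -p pics; ls
cat > h.py <<'E'
import numpy as np,cv2
from plant import manip
def cam(n):
    m=manip.camera_model(n); return m
def proj(n,P):
    m=cam(n);f=200/np.tan(np.radians(m['vfov'])/2);T=np.linalg.inv(np.array(m['world_from_camera']))
    p=T[:3,:3]@np.array(P)+T[:3,3];return np.array([m['cx']+f*p[0]/p[2],m['cy']+f*p[1]/p[2]])
def ray(n,u,v):
    m=cam(n);f=200/np.tan(np.radians(m['vfov'])/2);T=np.array(m['world_from_camera'])
    d=T[:3,:3]@np.array([(u-m['cx'])/f,(v-m['cy'])/f,1]);return T[:3,3],d/np.linalg.norm(d)
def plane(n,u,v,z):
    o,d=ray(n,u,v);return o+d*(z-o[2])/d[2]
def tri(uv1,uv2,n1='top',n2='side'):
    o,d=ray(n1,*uv1);p,e=ray(n2,*uv2)
    s=np.linalg.lstsq(np.c_[d,-e],p-o,rcond=None)[0];a=o+s[0]*d;b=p+s[1]*e
    return (a+b)/2,np.linalg.norm(a-b)
def snap(n,name):
    im=manip.snapshot(n);cv2.imwrite(f'pics/{name}.png',im[...,::-1]);return im
E
python3 - <<'E'
from h import *
for n in('top','side'):
    snap(n,n+'0');m=cam(n);print(n,m['vfov'],m['cx'],m['cy'],np.round(m['world_from_camera'],3).tolist())
print(manip.state())
E
```

```text
pics
top 52.75316078805688 316.564261005321 195.99095569767294 [[0.009, -0.983, 0.183, 0.405], [-0.999, -0.003, 0.035, 0.014], [-0.034, -0.183, -0.983, 1.18], [0.0, 0.0, 0.0, 1.0]]
side 53.843667486340046 319.4621929452329 198.9857188756575 [[0.987, -0.109, 0.119, 0.441], [-0.161, -0.706, 0.69, -0.92], [0.009, -0.7, -0.714, 1.075], [0.0, 0.0, 0.0, 1.0]]
{'t': 0.1, 'joint_pos': array([ 9.29704303e-01,  3.81143011e-01,  1.29815379e+00, -1.04497891e-05,
        1.46357239e+00, -2.15265510e-01]), 'qvel': array([-0.00180157, -0.00227872, -0.00448074, -0.00168644,  0.00105492,
       -0.00055507]), 'effort': array([ 3.33157994e-03, -4.49224269e+01, -2.31658351e+01, -2.51606234e-04,
        3.67835673e-03, -7.26579901e-05]), 'tool_pos': array([0.22715526, 0.50086219, 0.40417616]), 'tool_rot': array([[-9.10697998e-01,  4.13072131e-01, -7.55130924e-04],
       [ 4.13072738e-01,  9.10697455e-01, -1.02928293e-03],
       [ 2.62527715e-04, -1.24928991e-03, -9.99999185e-01]]), 'force': array([ 0.24165144, -0.3296781 ,  0.88090467]), 'ft_torque': array([ 0.01164343,  0.0089364 , -0.0127793 ]), 'grip_force': 0.0, 'gripper_width': 0.08569152495133074}
```

View pics/top0.png

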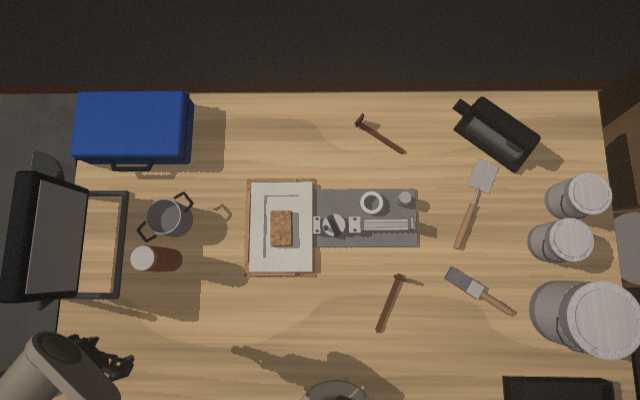

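View pics/side0.png

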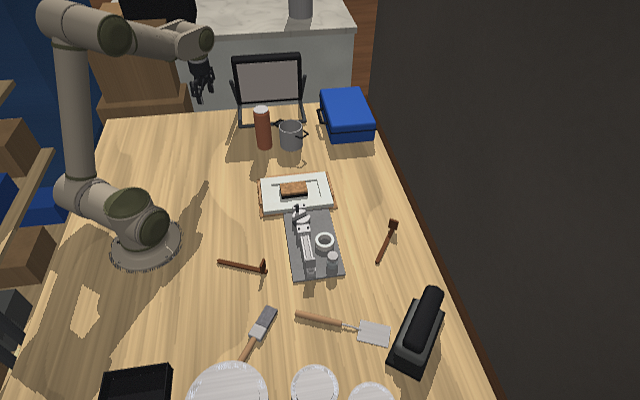

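The top view shows the jig at about (313–418, 188–247): disc near (333,225), bar and tab at (360–413, 225), tape (372,203), jar (405,198) and door (281,228). In the side view the disc is near (301,213) and the tab near (309,270). The brown bar-like things at top (380,135) and (392,300) are the look-alikes. The steel bar in the grey jig's channel is the one meant, and I'll confirm that in an enlarged crop.

Run:
```python
import cv2
a=cv2.imread('pics/top0.png')[180:255,305:425];b=cv2.imread('pics/side0.png')[190:290,270:360]
a=cv2.resize(a,None,fx=6.5,fy=6.5,interpolation=cv2.INTER_CUBIC)
b=cv2.resize(b,None,fx=6,fy=6,interpolation=cv2.INTER_CUBIC)
cv2.imwrite('pics/c1.png',a);cv2.imwrite('pics/c2.png',b)
```

```text
(no output)
```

View pics/c1.png

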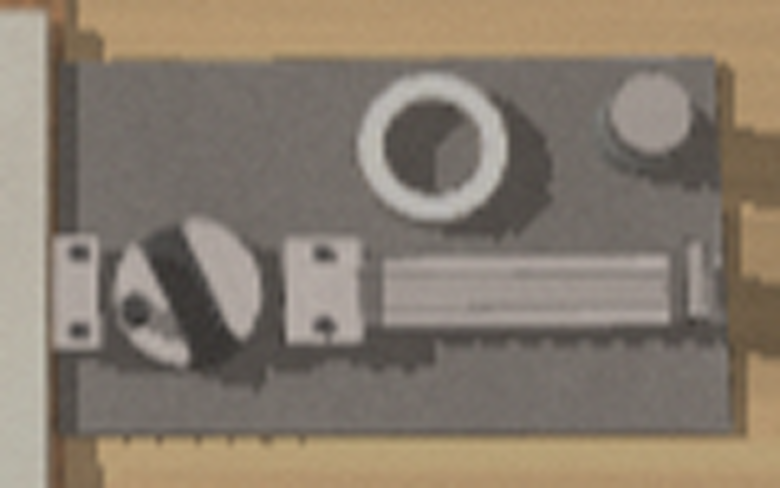

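View pics/c2.png

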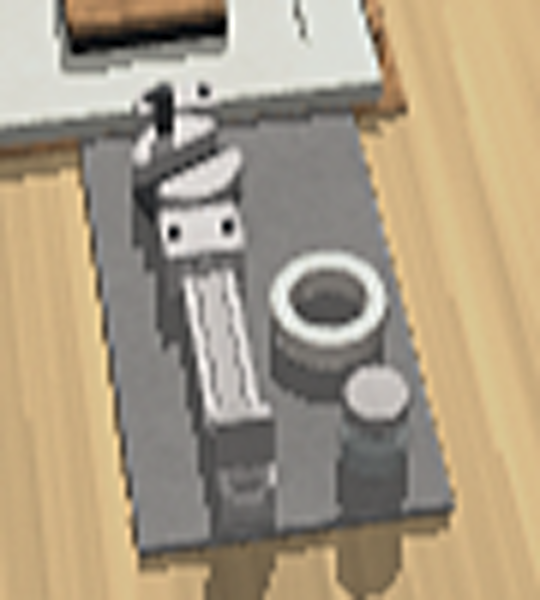

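The crops confirm the steel bar: channel at crop 1 (383–670, 290), tab at (697,279). The disc centre is at about (188,291), the slot runs (165,235)→(210,360), and the dark post top is at (137,310). The brown things on the bench are not it.

Run:
```python
from h import *
T=lambda c,r:(305+(c+.5)/6.5-.5,180+(r+.5)/6.5-.5)
S=lambda c,r:(270+(c+.5)/6-.5,190+(r+.5)/6-.5)
print('disc tri',tri(T(188,291),S(189,156)))
print('tab top tri',tri(T(697,279),S(240,418)))
print('post top tri',tri(T(137,310),S(160,95)))
for n,c,r,z in[('disc',188,291,.044),('keeper',75,293,.046),('bridge',323,290,.046),('chanL',385,290.5,.036),('chanR',668,290.5,.036),('tab',697,279,.08),('slot1',163,235,.044),('slot2',212,362,.044),('post',137,310,.08),('baseBL',80,434,.01),('baseBR',738,434,.01),('jar',650,112,.065),('tape',433,147,.034)]:
    print(n,np.round(plane('top',*T(c,r),z)*1000,1))
# refined masks
im=cv2.imread('pics/top0.png');g=cv2.cvtColor(im,6).astype(float)
for v in range(212,240):print(v,g[v,312:345].astype(int).tolist())
```

```text
disc tri (array([0.53482871, 0.00590942, 0.04438544]), np.float64(0.0005552950013492661))
tab top tri (array([ 0.5358681 , -0.20719441,  0.07710631]), np.float64(0.0021885368762534644))
post top tri (array([0.52221556, 0.02761792, 0.07602095]), np.float64(0.0010982630985755433))
disc [534.6   5.9  44. ]
keeper [533.2  55.   46. ]
bridge [535.1 -52.5  46. ]
chanL [536.2 -80.1  36. ]
chanR [ 536.8 -202.8   36. ]
tab [ 536.6 -206.6   80. ]
slot1 [559.1  16.8  44. ]
slot2 [503.8  -4.5  44. ]
post [522.3  27.6  80. ]
baseBL [474.5  53.4  10. ]
baseBR [ 476.6 -236.3   10. ]
jar [ 610.4 -192.    65. ]
tape [ 600.1 -102.2   34. ]
212 [116, 71, 83, 81, 81, 113, 112, 112, 114, 114, 112, 112, 109, 108, 107, 113, 108, 111, 112, 110, 107, 110, 108, 107, 109, 107, 106, 110, 110, 112, 109, 110, 111]
213 [112, 74, 84, 81, 83, 114, 113, 115, 109, 109, 116, 112, 112, 108, 109, 110, 108, 110, 112, 109, 108, 116, 132, 133, 128, 117, 107, 108, 109, 109, 109, 108, 106]
214 [112, 74, 82, 82, 82, 112, 113, 111, 112, 111, 112, 113, 111, 110, 111, 109, 110, 110, 104, 98, 97, 130, 157, 157, 149, 148, 136, 120,
[... 3229 characters left out ...]
78, 82, 82, 80, 78, 76, 89, 113, 135, 138, 155, 141, 80, 57, 60, 51, 59, 63, 71, 80, 79, 78, 79]
236 [108, 70, 82, 79, 78, 112, 113, 111, 99, 98, 98, 81, 82, 82, 80, 81, 76, 72, 81, 84, 110, 103, 66, 57, 64, 68, 66, 78, 79, 80, 78, 77, 79]
237 [106, 71, 80, 79, 82, 113, 112, 111, 111, 112, 110, 97, 97, 99, 96, 98, 97, 97, 99, 97, 92, 99, 94, 90, 75, 79, 76, 79, 79, 79, 81, 79, 77]
238 [110, 72, 82, 78, 78, 110, 115, 115, 114, 113, 114, 111, 113, 111, 114, 108, 110, 107, 112, 114, 111, 110, 109, 106, 98, 95, 96, 79, 77, 80, 82, 81, 79]
239 [113, 71, 77, 79, 76, 111, 116, 114, 112, 112, 113, 112, 110, 112, 109, 112, 111, 108, 111, 114, 111, 113, 109, 107, 108, 109, 111, 96, 97, 98, 97, 96, 80]
```

Heights from the two views agree with the text. Disc axis is at (534.6, 6.0) mm, jig yaw is about 0.011 rad, the post is at about 2.05 rad, and the tab is at jig y −212. I'll turn the disc to pi. The start yaw already suits the push, which runs along tool −y.

Call:
send_rows --series "1 -0.123 -0.074 0 0 0 0;1 -0.123 -0.074 0 0 0 0;1 -0.123 -0.074 0 0 0 0;1 -0.123 -0.074 0 0 0 0;1 -0.123 -0.074 0 0 0 0"

```text
t: 0.52
tool_pos: [0.3295, 0.3517, 0.4045]
tool_rot: [[-0.911, 0.413, -0.0], [0.413, 0.911, -0.0], [0.0, -0.0, -1.0]]
force: [1.4, 1.0, 0.4]
gripper_width: 0.0256
grip_force: 0.0
```

Call:
send_rows --series "1 -0.123 -0.074 0 0 0 0;1 -0.123 -0.074 0 0 0 0;1 -0.123 -0.074 0 0 0 0;1 -0.123 -0.074 0 0 0 0;1 -0.123 -0.074 0 0 0 0"

```text
t: 0.93
tool_pos: [0.4314, 0.2037, 0.4046]
tool_rot: [[-0.911, 0.413, -0.0], [0.413, 0.911, -0.0], [0.0, -0.0, -1.0]]
force: [0.3, 0.8, 0.1]
gripper_width: 0.0002
grip_force: 0.0
```

Call:
send_rows --series "1 -0.123 -0.074 0 0 0 0;1 -0.123 -0.074 0 0 0 0;1 -0.123 -0.074 0 0 0 0;1 -0.123 -0.074 0 0 0 0;1 0 0 0 0 0 0"

```text
t: 1.35
tool_pos: [0.515, 0.0828, 0.4039]
tool_rot: [[-0.909, 0.417, 0.0], [0.417, 0.909, -0.001], [-0.001, -0.001, -1.0]]
force: [-0.8, -0.7, -0.4]
gripper_width: 0.0002
grip_force: 0.0
```

Call:
send_rows --series "1 -0.11 -0.064 0 0 0 0;1 0 0 0.14 0 0 0;1 0 0 0.14 0 0 0;1 0 0 0.14 0 0 0;1 0 0 0.14 0 0 0"

```text
t: 1.77
tool_pos: [0.5302, 0.0613, 0.2632]
tool_rot: [[-0.911, 0.413, -0.0], [0.413, 0.911, 0.0], [0.0, 0.0, -1.0]]
force: [1.7, -0.2, -0.5]
gripper_width: 0.0001
grip_force: 0.0
```

Call:
send_rows --series "1 0 0 0.07 0 0 0;1 0 0 0.07 0 0 0;1 0 0 0 0 0 0"

```text
t: 2.02
tool_pos: [0.5299, 0.0614, 0.2265]
tool_rot: [[-0.911, 0.413, -0.007], [0.413, 0.911, 0.001], [0.006, -0.002, -1.0]]
force: [-1.1, 0.3, -0.9]
gripper_width: 0.0001
grip_force: 0.0
```

Run:
```python
from h import *
snap('top','t1');snap('side','s1')
a=cv2.imread('pics/top0.png');a=cv2.imread('pics/t1.png')[180:255,290:400];b=cv2.imread('pics/s1.png')[160:260,260:360]
a=cv2.resize(a,(440,300),interpolation=2);b=cv2.resize(b,(350,350),interpolation=2)
c=np.zeros((350,790,3),np.uint8);c[:300,:440]=a;c[:,440:]=b;cv2.imwrite('pics/v1.png',c)
print(manip.state()['tool_pos'],manip.state()['force'])
```

```text
[0.53073122 0.06138566 0.2297836 ] [-0.28929109  0.67184162  0.42938749]
```

View pics/v1.png

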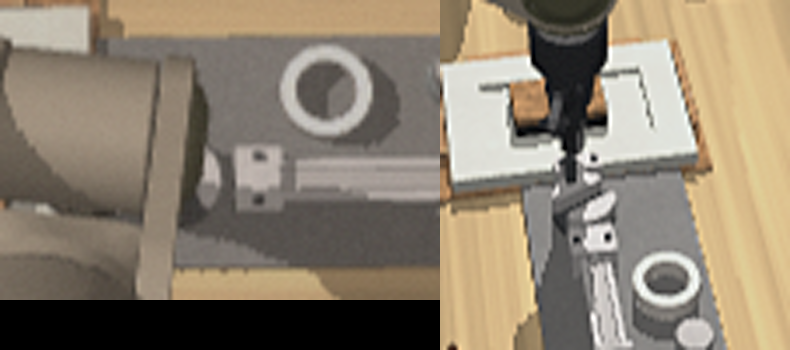

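Side crop: the shut finger stands just behind the post at about (570,165), and the arm hides it from above. Pushing along tool −y.

Call:
send_rows --series "1 -0.018 0 0 0 0 0;1 0 -0.024 0 0 0 0;1 0 -0.024 0 0 0 0;1 0 -0.016 0 0 0 0;1 0 -0.016 0 0 0 0"

```text
t: 2.53
tool_pos: [0.5257, 0.0418, 0.2303]
tool_rot: [[-0.91, 0.414, -0.001], [0.414, 0.91, 0.004], [0.002, 0.003, -1.0]]
force: [-1.8, 11.1, 2.1]
gripper_width: -0.0003
grip_force: 4.5
```

Call:
send_rows --series "1 0 -0.016 0 0 0 0;1 0 -0.016 0 0 0 0;1 0 -0.016 0 0 0 0;1 0 -0.012 0 0 0 0;1 0 0 0 0 0 0"

```text
t: 2.95
tool_pos: [0.5199, 0.027, 0.2301]
tool_rot: [[-0.91, 0.414, 0.0], [0.414, 0.91, 0.0], [-0.0, 0.0, -1.0]]
force: [-0.2, 0.3, 0.5]
gripper_width: 0.0
grip_force: 0.3
```

Run:
```python
from h import *
s=manip.state();d=(s['tool_pos']-[.5346,.006,0])*1000;R=s['tool_rot'];print(s['tool_pos'],d@R[:,0],d@R[:,1],s['force'])
snap('side','s2');b=cv2.imread('pics/s2.png')[190:240,280:330]
cv2.imwrite('pics/v2.png',cv2.resize(b,(500,500),interpolation=2))
```

```text
[0.51992463 0.02702515 0.23007549] 22.047801439171575 13.106492394447729 [-0.18355966  0.29517258  0.45457375]
```

View pics/v2.png

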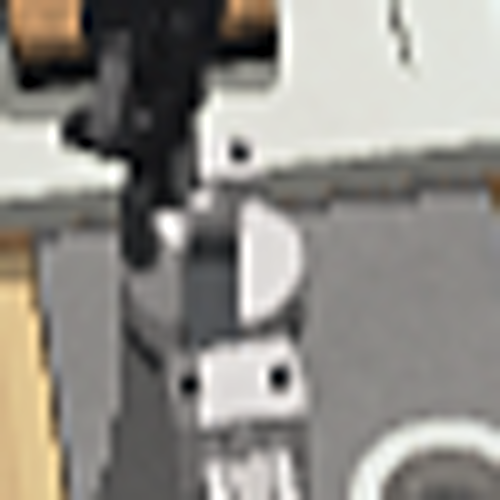

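The disc has turned: the slot now runs about (213,235)→(212,330), close to the bar's line. Measuring its angle.

Run:
```python
from h import *
im=cv2.imread('pics/s2.png');g=cv2.cvtColor(im,6).astype(float)
for v in range(208,228):print(v,g[v,290:312].astype(int).tolist())
# subpixel right slot edge
E=[]
for v in range(212,222):
    r=g[v,300:308];k=np.argmax(np.diff(r));
    t=(r[:].min()+190)/2
    i=np.where((r[:-1]<t)&(r[1:]>=t))[0]
    if len(i):i=i[0];E.append(plane('side',300+i+(t-r[i])/(r[i+1]-r[i]),v,.044)[:2])
E=np.array(E)*1000;print(np.round(E,1));vx,vy,x,y=cv2.fitLine(E.astype(np.float32),cv2.DIST_HUBER,0,.01,.01).ravel();print('dev from jig y',np.arctan2(-vx/vy,1)-.011)
```

```text
208 [194, 204, 101, 38, 47, 32, 22, 59, 85, 44, 140, 128, 82, 91, 89, 92, 101, 112, 114, 115, 116, 115]
209 [102, 111, 46, 54, 57, 26, 17, 42, 83, 162, 210, 139, 103, 97, 93, 115, 88, 104, 106, 103, 108, 109]
210 [116, 122, 32, 47, 45, 28, 43, 41, 85, 181, 210, 132, 117, 98, 165, 199, 150, 101, 80, 82, 88, 87]
211 [106, 112, 41, 39, 37, 112, 200, 186, 142, 125, 124, 120, 111, 98, 208, 234, 214, 188, 142, 113, 121, 121]
212 [86, 92, 47, 38, 37, 123, 255, 243, 168, 109, 98, 98, 92, 98, 203, 226, 223, 229, 211, 163, 141, 145]
213 [122, 129, 43, 38, 36, 70, 204, 245, 154, 73, 67, 74, 65, 77, 226, 224, 219, 222, 226, 214, 130, 138]
214 [149, 156, 39, 36, 37, 52, 139, 200, 124, 36, 47, 48, 41, 47, 243, 222, 218, 221, 221, 232, 143, 137]
215 [144, 149, 53, 35, 31, 57, 141, 132, 86, 42, 50, 49, 42, 49, 243, 223, 219, 220, 222, 230, 154, 131]
216 [141, 149, 102, 43, 44, 85, 140, 137, 82, 69, 74, 75, 67, 65, 243, 223, 219, 221, 223, 232, 154, 132]
217 [139, 146, 116, 108, 109, 125, 136, 135, 87, 86, 89, 90, 83, 81, 241, 222, 219, 221, 224, 216, 132, 134]
218 [140, 144, 93, 138, 138, 138, 134, 
[... 505 characters left out ...]
 66, 44, 96, 103, 101, 95, 61, 83, 83, 77, 73, 68, 83, 104, 101, 131, 130, 59, 128, 140]
224 [138, 142, 83, 42, 63, 89, 105, 101, 68, 95, 76, 126, 158, 150, 189, 194, 193, 209, 212, 124, 137, 137]
225 [139, 141, 82, 76, 35, 52, 98, 130, 112, 123, 190, 204, 220, 215, 233, 229, 231, 236, 223, 180, 130, 136]
226 [139, 143, 79, 89, 70, 36, 88, 146, 138, 134, 242, 230, 226, 225, 224, 224, 231, 167, 143, 205, 125, 132]
227 [140, 143, 78, 86, 89, 70, 94, 145, 96, 94, 241, 226, 222, 221, 220, 223, 237, 26, 50, 200, 141, 130]
[[545.5  22. ]
 [544.6  17.3]
 [544.   12.5]
 [543.4   7.8]
 [542.8   3.1]
 [542.1  -1.6]
 [541.5  -6.2]
 [540.9 -10.8]
 [540.2 -15.4]
 [539.8 -20.1]]
dev from jig y -0.14484277
```

The slot is about 0.14 short of pi, which agrees with the geometry (2.9 mm of finger travel left). Pushing 3 mm more.

Call:
send_rows --series "1 0 -0.006 0 0 0 0;1 0 -0.006 0 0 0 0;1 0 0 0 0 0 0;1 0 0 0 0 0 0"

```text
t: 3.33
tool_pos: [0.5193, 0.0246, 0.2299]
tool_rot: [[-0.911, 0.413, 0.001], [0.413, 0.911, -0.0], [-0.001, 0.0, -1.0]]
force: [2.1, 0.5, 0.4]
gripper_width: -0.0001
grip_force: 0.7
```

```bash
cat > ang.py <<'E'
from h import *
import sys
s=manip.state();d=(s['tool_pos']-[.5346,.006,0])*1000;R=s['tool_rot'];print(s['tool_pos'],d@R[:,0],d@R[:,1],s['force'])
im=snap('side',sys.argv[1]);g=cv2.cvtColor(im,7).astype(float)
def fit(rows,a,b,hi,z):
    E=[]
    for v in rows:
        r=g[v,a:b];t=(r.min()+hi)/2;i=np.where((r[:-1]<t)&(r[1:]>=t))[0]
        if len(i):i=i[0];u=a+i+(t-r[i])/(r[i+1]-r[i]);E.append(plane('side',u,v,z)[:2])
    E=np.array(E)*1000;vx,vy,x,y=cv2.fitLine(E.astype(np.float32),cv2.DIST_HUBER,0,.01,.01).ravel();print(np.round(E[[0,-1]],1).tolist(),len(E),'dev',-vx/vy-.011)
fit(range(212,221),299,308,225,.044)
E
python3 ang.py s3; python3 -c "
import cv2;g=cv2.imread('pics/s3.png',0)
for v in range(208,226):print(v,g[v,290:312].tolist())"
```

```text
[0.51926647 0.02464664 0.22993705] 21.46136964447982 10.649418313482414 [2.14225447 0.45433392 0.43524868]
[[544.3, 22.2], [541.8, -15.7]] 9 dev -0.07723662
208 [198, 209, 115, 33, 38, 22, 23, 59, 77, 48, 140, 127, 81, 89, 86, 91, 100, 110, 114, 115, 116, 116]
209 [101, 111, 60, 51, 53, 27, 20, 57, 81, 147, 211, 139, 100, 93, 136, 110, 86, 104, 104, 103, 107, 108]
210 [116, 123, 34, 46, 50, 22, 4, 46, 90, 174, 210, 131, 113, 139, 211, 193, 149, 100, 79, 82, 85, 87]
211 [107, 111, 27, 41, 40, 79, 145, 106, 88, 132, 125, 117, 107, 171, 235, 229, 215, 187, 142, 112, 119, 120]
212 [86, 92, 40, 38, 37, 96, 233, 206, 89, 117, 100, 92, 90, 150, 232, 221, 223, 227, 211, 164, 139, 144]
213 [121, 131, 41, 37, 32, 76, 254, 249, 97, 79, 68, 67, 60, 113, 235, 220, 218, 221, 225, 215, 130, 137]
214 [149, 153, 38, 36, 33, 58, 207, 200, 80, 39, 47, 47, 39, 82, 239, 221, 218, 219, 221, 232, 142, 135]
215 [143, 150, 75, 34, 31, 54, 137, 130, 74, 41, 48, 48, 43, 60, 243, 222, 217, 219, 220, 230, 154, 132]
216 [139, 148, 81, 28, 30, 71, 141, 135, 100, 68, 73, 73, 68, 49, 226, 224, 218, 219, 222, 231, 15
[... 267 characters left out ...]
 112, 82, 86, 86, 86, 39, 155, 234, 223, 231, 203, 86, 120, 140]
220 [137, 140, 78, 102, 124, 138, 134, 133, 120, 80, 86, 86, 86, 40, 156, 243, 233, 205, 120, 71, 124, 140]
221 [137, 144, 80, 94, 107, 121, 133, 136, 116, 82, 85, 87, 86, 40, 119, 205, 181, 126, 77, 70, 120, 140]
222 [138, 147, 65, 82, 101, 100, 113, 115, 99, 83, 86, 84, 84, 64, 59, 113, 78, 78, 80, 47, 111, 139]
223 [139, 146, 65, 44, 99, 102, 98, 98, 88, 78, 81, 76, 74, 71, 50, 110, 103, 130, 130, 61, 127, 138]
224 [138, 142, 82, 43, 66, 89, 102, 106, 95, 91, 74, 125, 157, 153, 184, 196, 194, 209, 212, 125, 136, 136]
225 [138, 141, 81, 76, 33, 53, 96, 130, 121, 119, 190, 204, 220, 215, 232, 229, 230, 235, 222, 179, 129, 135]
```

Call:
send_rows --series "1 0 -0.006 0 0 0 0;1 0 0 0 0 0 0;1 0 0 0 0 0 0"

```text
t: 3.63
tool_pos: [0.5186, 0.0233, 0.2298]
tool_rot: [[-0.911, 0.413, 0.001], [0.413, 0.911, -0.0], [-0.001, 0.0, -1.0]]
force: [2.7, 1.5, 0.8]
gripper_width: 0.0
grip_force: 1.3
```

```bash
python3 ang.py s4
```

```text
[0.51864449 0.02333709 0.22980756] 21.52797590210896 9.22990840742381 [2.65503748 1.45074187 0.82685047]
[[544.2, 22.2], [543.8, -16.0]] 9 dev -0.015803412
```

Aligned to about 0.02 rad. Backing off, lifting, turning to the bar's line and travelling behind the tab.

Call:
send_rows --series "1 0 0.04 0 0 0 0;1 0 0.04 0 0 0 0;1 0 0 -0.14 0 0 0;1 0 0 -0.14 0 0 0;1 0 0 0 0 0 -0.0348"

```text
t: 4.1
tool_pos: [0.5277, 0.0427, 0.3052]
tool_rot: [[-0.951, 0.31, 0.009], [0.31, 0.951, -0.002], [-0.009, 0.001, -1.0]]
force: [1.2, 0.3, 0.9]
gripper_width: 0.0001
grip_force: 0.0
```

Call:
send_rows --series "1 0 0 0 0 0 -0.0348;1 0 0 0 0 0 -0.0348;1 0 0 0 0 0 -0.0348;1 -0.029 -0.14 0 0 0 0;1 0 -0.14 0 0 0 0"

```text
t: 4.52
tool_pos: [0.5355, -0.0272, 0.2997]
tool_rot: [[-1.0, -0.016, -0.0], [-0.016, 1.0, -0.0], [0.0, -0.0, -1.0]]
force: [0.9, 0.3, -0.4]
gripper_width: 0.0003
grip_force: 0.0
```

Call:
send_rows --series "1 0 -0.14 0 0 0 0;1 0 -0.14 0 0 0 0;1 0 -0.14 0 0 0 0;1 0 -0.14 0 0 0 0;1 0 -0.14 0 0 0 0"

```text
t: 4.93
tool_pos: [0.537, -0.2042, 0.2995]
tool_rot: [[-1.0, -0.012, -0.001], [-0.012, 1.0, 0.0], [0.001, 0.0, -1.0]]
force: [0.6, -0.1, 0.2]
gripper_width: 0.0001
grip_force: 0.0
```

Call:
send_rows --series "1 0 -0.14 0 0 0 0;1 0 0 0 0 0 0;1 0 0 0 0 0 0"

```text
t: 5.18
tool_pos: [0.5374, -0.239, 0.2991]
tool_rot: [[-1.0, -0.009, -0.001], [-0.009, 1.0, 0.001], [0.001, 0.001, -1.0]]
force: [-0.3, 0.0, -0.6]
gripper_width: 0.0003
grip_force: 0.0
```

```bash
python3 ang.py s5
python3 - <<'E'
from h import *
print(manip.state()['tool_rot'].round(3).tolist())
snap('top','t5');a=cv2.imread('pics/t5.png')[190:260,300:440];b=cv2.imread('pics/s5.png')[195:305,265:365]
c=np.zeros((440,1000,3),np.uint8)
c[:280,:560]=cv2.resize(a,(560,280),interpolation=2);c[:,560:960]=cv2.resize(b,(400,440),interpolation=2)
cv2.imwrite('pics/v5.png',cv2.resize(c,(800,352),interpolation=3))
E
```

```text
[ 0.53737558 -0.23902372  0.29907676] -0.1170129904782455 -244.83939819041242 [-0.32622594  0.04991313 -0.55533452]
[[-1.0, -0.011, -0.001], [-0.011, 1.0, 0.001], [0.001, 0.001, -1.0]]Traceback (most recent call last):
  File "ang.py", line 11, in <module>
    fit(range(212,221),299,308,225,.044)
    ~~~^^^^^^^^^^^^^^^^^^^^^^^^^^^^^^^^^
  File "ang.py", line 10, in fit
    E=np.array(E)*1000;vx,vy,x,y=cv2.fitLine(E.astype(np.float32),cv2.DIST_HUBER,0,.01,.01).ravel();print(np.round(E[[0,-1]],1).tolist(),len(E),'dev',-vx/vy-.011)
                                 ~~~~~~~~~~~^^^^^^^^^^^^^^^^^^^^^^^^^^^^^^^^^^^^^^^^^^^^^^^
cv2.error: OpenCV(4.12.0) /io/opencv/modules/imgproc/src/linefit.cpp:618: error: (-215:Assertion failed) npoints2 >= 0 || npoints3 >= 0 in function 'fitLine'
```

View pics/v5.png

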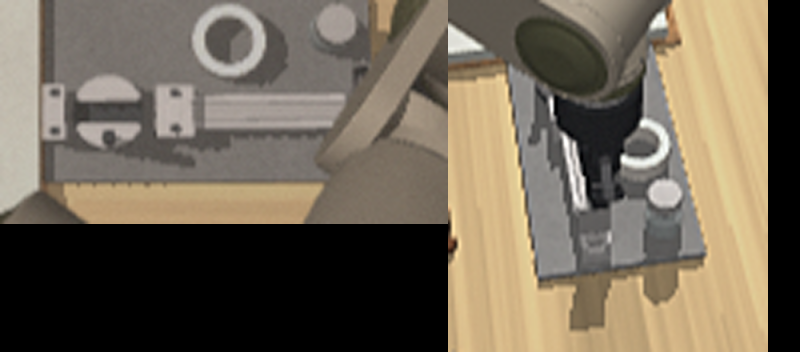

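Top crop: the slot is horizontal in line with the bar and the post is on the −x side at (108,138). In the side crop the finger hangs over the tab line at about (605,200). Descending behind the tab and starting the push.

Call:
send_rows --series "1 0 0 0.14 0 0 0;1 0 0 0.14 0 0 0;1 0 0 0 0 0 0;1 0 0.02 0 0 0 0;1 0 0.02 0 0 0 0"

```text
t: 5.7
tool_pos: [0.5377, -0.2274, 0.2315]
tool_rot: [[-1.0, -0.012, 0.002], [-0.012, 1.0, -0.001], [-0.002, -0.001, -1.0]]
force: [-0.3, 0.2, 0.2]
gripper_width: 0.0003
grip_force: 0.0
```

Call:
send_rows --series "1 0 0.02 0 0 0 0;1 0 0.02 0 0 0 0;1 0 0.02 0 0 0 0;1 0 0.02 0 0 0 0;1 0 0.02 0 0 0 0"

```text
t: 6.12
tool_pos: [0.5368, -0.2028, 0.2303]
tool_rot: [[-1.0, -0.012, 0.001], [-0.012, 1.0, -0.001], [-0.001, -0.001, -1.0]]
force: [-0.2, -1.2, 0.5]
gripper_width: 0.0002
grip_force: 0.9
```

Call:
send_rows --series "1 0 0.02 0 0 0 0;1 0 0.02 0 0 0 0;1 0 0.02 0 0 0 0;1 0 0.02 0 0 0 0;1 0 0 0 0 0 0"

```text
t: 6.53
tool_pos: [0.5365, -0.1822, 0.2296]
tool_rot: [[-1.0, -0.012, -0.001], [-0.012, 1.0, 0.001], [0.001, 0.001, -1.0]]
force: [0.4, -0.3, -0.7]
gripper_width: -0.0001
grip_force: 0.0
```

Force is low and the nose is already inside the disc. Continuing.

Call:
send_rows --series "1 0 0.02 0 0 0 0;1 0 0.02 0 0 0 0;1 0 0.02 0 0 0 0;1 0 0.02 0 0 0 0;1 0 0.02 0 0 0 0"

```text
t: 6.95
tool_pos: [0.5362, -0.1577, 0.2296]
tool_rot: [[-1.0, -0.011, -0.0], [-0.011, 1.0, 0.0], [0.0, 0.0, -1.0]]
force: [-0.4, -0.8, 0.0]
gripper_width: -0.0001
grip_force: 0.5
```

Call:
send_rows --series "1 0 0.02 0 0 0 0;1 0 0.02 0 0 0 0;1 0 0.02 0 0 0 0;1 0 0.02 0 0 0 0;1 0 0.02 0 0 0 0"

```text
t: 7.37
tool_pos: [0.536, -0.1328, 0.2298]
tool_rot: [[-1.0, -0.012, 0.0], [-0.012, 1.0, -0.0], [-0.0, -0.0, -1.0]]
force: [0.4, -1.2, 0.8]
gripper_width: -0.0001
grip_force: 0.6
```

Call:
send_rows --series "1 0 0.02 0 0 0 0;1 0 0.02 0 0 0 0;1 0 0.02 0 0 0 0;1 0 0.016 0 0 0 0;1 0 0 0 0 0 0"

```text
t: 7.78
tool_pos: [0.5357, -0.1134, 0.2297]
tool_rot: [[-1.0, -0.012, -0.0], [-0.012, 1.0, 0.0], [0.0, 0.0, -1.0]]
force: [-0.2, 0.1, -0.4]
gripper_width: 0.0002
grip_force: 0.0
```

Call:
send_rows --series "1 0 0.014 0 0 0 0;1 0 0.014 0 0 0 0;1 0 0.014 0 0 0 0;1 0 0.014 0 0 0 0;1 0 0.014 0 0 0 0"

```text
t: 8.2
tool_pos: [0.5355, -0.0964, 0.2297]
tool_rot: [[-1.0, -0.011, -0.0], [-0.011, 1.0, 0.0], [0.0, 0.0, -1.0]]
force: [-0.4, -1.1, -0.0]
gripper_width: 0.0001
grip_force: 0.6
```

Call:
send_rows --series "1 0 0.008 0 0 0 0;1 0 0.008 0 0 0 0;1 0 0 0 0 0 0"

```text
t: 8.45
tool_pos: [0.5355, -0.0923, 0.2297]
tool_rot: [[-1.0, -0.012, -0.0], [-0.012, 1.0, 0.0], [0.0, 0.0, -1.0]]
force: [0.1, -0.8, -0.2]
gripper_width: 0.0002
grip_force: 0.0
```

Still no contact with the bridge; continuing gently until the force rises.

Call:
send_rows --series "1 0 0.008 0 0 0 0;1 0 0 0 0 0 0"

```text
t: 8.62
tool_pos: [0.5355, -0.0905, 0.2297]
tool_rot: [[-1.0, -0.012, -0.0], [-0.012, 1.0, 0.0], [0.0, 0.0, -1.0]]
force: [-0.2, -0.5, -0.2]
gripper_width: 0.0001
grip_force: 0.0
```

Call:
send_rows --series "1 0 0.006 0 0 0 0;1 0 0 0 0 0 0"

```text
t: 8.78
tool_pos: [0.5356, -0.0898, 0.2298]
tool_rot: [[-1.0, -0.012, 0.0], [-0.012, 1.0, -0.002], [-0.0, -0.002, -1.0]]
force: [-0.2, -5.5, -0.7]
gripper_width: -0.0002
grip_force: 2.6
```

Call:
send_rows --series "1 0 0.006 0 0 0 0;1 0 0 0 0 0 0"

```text
t: 8.95
tool_pos: [0.5357, -0.0892, 0.2299]
tool_rot: [[-1.0, -0.012, 0.001], [-0.012, 1.0, -0.004], [-0.001, -0.004, -1.0]]
force: [-0.5, -12.6, -0.6]
gripper_width: 0.0004
grip_force: 6.2
```

The force has climbed to 12.6 N with no further travel, so the tab is home. Backing off, lifting and clearing the view.

Call:
send_rows --series "1 0 -0.03 0 0 0 0;1 0 -0.1 0 0 0 0;1 0 0 -0.15 0 0 0;1 0 0 -0.15 0 0 0;1 0 0 -0.15 0 0 0"

```text
t: 9.37
tool_pos: [0.5356, -0.1206, 0.3434]
tool_rot: [[-1.0, -0.011, -0.001], [-0.011, 1.0, 0.001], [0.001, 0.001, -1.0]]
force: [-0.0, -0.1, 0.1]
gripper_width: 0.0002
grip_force: 0.0
```

Call:
send_rows --series "1 0 -0.15 0 0 0 0;1 0 -0.15 0 0 0 0;1 0 -0.15 0 0 0 0;1 0 -0.15 0 0 0 0;1 0 0 0 0 0 0"

```text
t: 9.78
tool_pos: [0.537, -0.276, 0.3417]
tool_rot: [[-1.0, -0.006, 0.0], [-0.006, 1.0, -0.002], [-0.0, -0.002, -1.0]]
force: [-0.5, -0.3, 0.1]
gripper_width: 0.0
grip_force: 0.0
```

Run:
```python
from h import *
snap('top','t6');snap('side','s6');a=cv2.imread('pics/t6.png')[170:280,240:430];b=cv2.imread('pics/s6.png')[160:290,250:360]
c=np.zeros((425,800,3),np.uint8)
c[:255,:440]=cv2.resize(a,(440,255),interpolation=2);c[:,440:]=cv2.resize(b,(360,425),interpolation=2)
cv2.imwrite('pics/v6.png',c)
s=manip.state();print(s['tool_pos'],s['force'])
```

```text
[ 0.53724908 -0.27143008  0.34170092] [0.18566009 0.56917143 0.29794758]
```

View pics/v6.png

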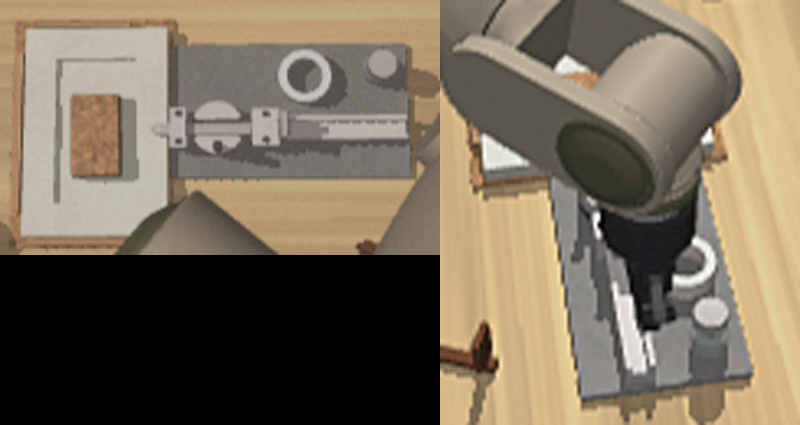

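The top crop shows the bar through the disc with its nose over the door edge at (152,129) and the tab against the bridge at (283,122). Door, block, tape and jar look unmoved. I'll check the nose and door positions before handing in.

Run:
```python
from h import *
k=440/190
print('nose jig',plane('top',240+152/k,170+129/k,.031)*1000-[534.6,6,0],'tab',plane('top',240+283/k,170+122/k,.08)*1000-[534.6,6,0])
a=cv2.imread('pics/top0.png',0);b=cv2.imread('pics/t6.png',0)
print('door/tape/jar diff',[float(cv2.absdiff(a,b)[s].mean()) for s in (np.s_[178:245,245:300],np.s_[190:215,360:385],np.s_[190:208,398:412])])
```

```text
nose jig [-2.83692908 79.47112483 31.        ] tab [  0.84538182 -78.13825694  80.        ]
door/tape/jar diff [7.949796472184532, 6.6384, 6.277777777777778]
```

```bash
python3 -c "
from plant import manip;print(manip.job_done())"
```

```text
the job is handed in; nothing more can be done
None
```

I handed the job in at about 10 s of the 48 s: the slot is in line with the bar (post on the −x side), the tab is home against the bridge and the nose is over the door's edge. The nose read 79.5 mm by eye, close to the 78 mm limit, but the tab read −78 mm and stalled at 12.6 N. The door, block, tape and jar looked unmoved; no verdict came back.

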